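# Load the specimen mixer, set its speed slider and start it

### The job

Stand the tall white-capped sample pot upright on the bench mixer, inside the low blue rim of its round platform; set it down, do not drop it. Then slide the mixer's black speed slider along its track until its white line is level with the orange marker, and finally press the green start key fully down and let it come back up. Do not shift the orange marker, and leave the small jar and the blue-capped bottle standing where they are.

Things in the scene. Friction and masses are not known exactly. Their poses are not given: they have to be found in the camera images.
- mixer: Bench mixer, a fixed white box 220 (x) x 280 (y) x 55 mm high. Origin at the centre of its underside, on the worktop; its x points away from the robot at yaw 0, y to the left along the slider track, z up. Flat deck 55 mm above the origin. Platform at the back right, start key at the back left, slider track along y at the front. It never moves during the task, but its place and yaw vary.
- seat (a point): Middle of the round platform's floor, where the pot's underside must stand: 73 mm above the worktop. A low blue rim stands round it, inner diameter 62 mm, outer 72 mm, its top 10 mm above this point.
- speed_slider (a joint): Position of the speed slider along its track (m): 0 at the right end, growing along the mixer's +y to 0.14 at the left end. Stays where it is left; about 2.5 N moves it.
- slider_top (a point): Centre of the top of the slider's black grip (22 mm along x, 16 mm along y, standing 34 mm above the deck; its lowest 8 mm is a foot 24 x 20 mm). A white line across the top and the sides facing along x marks its middle. Axes as the mixer's.
- marker_mid (a point): Top centre of the orange marker, a block 18 x 10 mm, 7 mm high above the deck, with an 8 mm nose pointing at the track; it is set stiffly (30 N) on a rail parallel to the track, 33 mm nearer the robot (mixer -x). The slider is right when slider_top and this point have the same y in the mixer's frame. Its place along the track varies.
- start_key (a joint): Travel of the green start key (m): 0 when up, about 0.006 fully down (about 6 N); it springs back.
- start_key_top (a point): Centre of the top face of the round green start key, 34 mm across, pressed straight down.
- sample_pot_mid (a point): Centre, half-way up, of the loose sample pot: a white-capped cylinder 84 mm high, body 40 mm across, the cap (top 18 mm) 43 mm across, 30 g. z along its axis, upright at the start. It swaps places with the jar and the bottle.
- pill_jar_mid (a point): Centre, half-way up, of a loose white screw jar, 34 mm across, 46 mm high; leave alone.
- saline_bottle_mid (a point): Centre, half-way up, of a loose white bottle with a blue cap, 34 mm across, 79 mm high; leave alone.
Not all that is in view belongs to the job. What is shaped like the part that bears sample_pot_mid but purple or red is not meant.

How it is judged:
By the outcome, as a careful person would: the job done as asked, in the order asked, and still so for the second after the job is handed in, with the robot touching nothing.
It also fails if it takes over 54 s, if anything falls off the work surface, if the arm or the gripper's body presses on something with over 40 N, if the wrist force passes 120 N, or if a joint passes its speed limit or range.

### The arm

A 6-joint arm with a two-finger parallel gripper is mounted at the origin on a cart in front of the work surface, level with it; the furniture and walls round the work are solid. World frame = base frame: x ahead of the robot, y to its left, z up, the work surface at z = 0. Lengths are in m, angles in rad, forces in N, time in s.
With the tool pointing down it reaches from about 0.375 to 0.9 m from the base axis. Payload 3.1 kg.
Tool frame: the origin (TCP) lies midway between the tips of the shut fingers; the grasp point (between the pads) lies 19 mm behind it; z points along the fingers, y is the line along which they close (so a half turn about z gives the same grasp; the last joint's range is limited). The gripper opens to 87 mm and grips with 3 to 60 N. Pads are 19 mm wide; open, the fingers measure 117 mm over their backs; the gripper's body (75 mm by 190 mm) begins 51 mm behind the grasp point.
Start: joints at [-1.389, 0.527, 1.433, -0, 1.181, -0.178], TCP at [0.221, -0.585, 0.223] pointing down, gripper open.
Joint ranges: [-3.08, 3.08], [-0.75, 2.2], [0.22, 2.44], [-1.43, 4.57], [0, 2.65], [-2.85, 2.85]. Speed limits (rad/s): [2.79, 2.79, 3.14, 3.14, 3.14, 3.14].

### API

Orientations are given as a unit quaternion [x, y, z, w].
In Python, from rig import get_obs, cams, job gives the robot as it stands.
- The arm moves only by the tool servo_tool, never from a script. Its argument "moves" is text: rows parted by semicolons, each of 5 numbers parted by spaces: the shift along the tool's x, y, z in m, then the turn about the tool's z in degrees, then the finger opening in m, from 0 to 0.087. In form: dx dy dz spin claw; .... A call has 1 to 10 rows; each row is the pose to reach, as a shift and turn from the pose commanded when the call began, along the tool's axes at that moment; what a row does not reach only later rows make up. A row lasts 1/12 s, in which the tool goes at most 41.7 mm and 7.16 degrees, less where a joint would pass 70% of its speed; a pose out of reach is approached as far as the arm can. A call with a gripper value outside its range is refused whole. The fingers move at their own pace and stop on an object; "grip_force" is the grip in N (left out, the last holds). Time passes only in rows, so rows that repeat a pose let the fingers close. It gives the time, the measured TCP pose, the force, the opening and the grip force at its end, in the units of the state.
- get_obs(): the state, without advancing time (a new reading comes with each control period).
- cams.camera(name): name is "side" or "top"; returns the picture (480x640x3 uint8, blue, green, red); there is no depth.
- cams.camera_model(name): a dict with "fx", "fy", "cx", "cy" (pixels), "R" (3x3) and "t" (3): a world point X has camera coordinates R X + t. Camera axes: x right, y down, z forward; pixel columns grow to the right and rows downward; lengths in m; the calibration is good to about 2 mm. A picture is of the moment at which its call begins. camera_model takes no time and is no camera call.
- job.hand_in(): hands the job in; it is judged then, once.
The state is a dict: "time": time; "q": joint angles; "joint_velocities": joint speeds; "joint_torque": joint torques, N m; "position": TCP position; "tool_rot": TCP orientation; "ft_force": force on the tool from outside, world axes, zero at the start; "moment": the same for the moment, N m; "grip_width": finger opening in m; "grip_force": force on a finger pad.
Only numpy, scipy, OpenCV 4.12 (cv2) and the standard library are available. Lean on these libraries where they do the work, as an engineer would, in place of code of your own. Each camera call takes 0.05 s, during which the arm holds its last target. There are 200 camera calls.

## Working session

There is one attempt and no reset: what is moved stays moved. The work goes in short steps, Python scripts to look and compute and a tool call to move; the robot and the scene stay as the last step left them, time stands still between calls to the robot, and variables do not carry over. Pictures are saved under pics/ and viewed, at most 10 in all, crops included, and the job is handed in when it is done.

Besides the shell and the picture viewer there is one more tool, called by a JSON object that holds its "name" and its "arguments". servo_tool: Moves the arm, as the interface text tells. Its arguments: {"type":"object","properties":{"moves":{"type":"string"},"grip_force":{"type":"number"}},"required":["moves"]}

```bash
mkdir -p pics; ls; python3 - <<'E'
from rig import get_obs,cams
import cv2
o=get_obs();print(o)
for n in("top","side"):
    cv2.imwrite(f"pics/{n}0.png",cams.camera(n));print(n,cams.camera_model(n))
E
```

```text
pics
{'time': 0.0, 'q': array([-1.38850026e+00,  5.28488817e-01,  1.43391130e+00,  6.89440734e-06,
        1.18140808e+00, -1.78502073e-01]), 'joint_velocities': array([ 0.00185784, -0.00037533, -0.00064041, -0.0011928 ,  0.00109006,
       -0.00235569]), 'joint_torque': array([ 1.69291252e-04, -4.40045285e+01, -1.76594263e+01,  6.32893690e-02,
        5.82353398e-02, -1.58233565e-04]), 'position': array([ 0.22052949, -0.58400631,  0.22155487]), 'tool_rot': array([ 9.83771800e-01,  1.79420783e-01,  1.08625316e-06, -1.10777559e-03]), 'ft_force': array([ 0.19788987, -0.69935615, -0.38026382]), 'moment': array([ 0.02099813, -0.02966281, -0.02349648]), 'grip_force': 0.0, 'grip_width': 0.0869207221489421}
top {'fx': 487.171783906143, 'fy': 487.171783906143, 'cx': 316.4721846852736, 'cy': 240.2086677036085, 'R': array([[ 0.00618716, -0.99993686, -0.00938017],
       [-0.99879878, -0.00572361, -0.04866459],
       [ 0.04860783,  0.00967   , -0.99877113]]), 't': array([0.00139366, 0.47463655, 0.91823911])}
side {'fx': 597.5108453213621, 'fy': 597.5108453213621, 'cx': 328.0338601330361, 'cy': 233.2883635075927, 'R': array([[-0.91557239, -0.40196252, -0.01238278],
       [-0.25283916,  0.59930418, -0.75954385],
       [ 0.31272921, -0.69228653, -0.65033822]]), 't': array([0.42227015, 0.19778073, 1.11558488])}
```

View pics/top0.png

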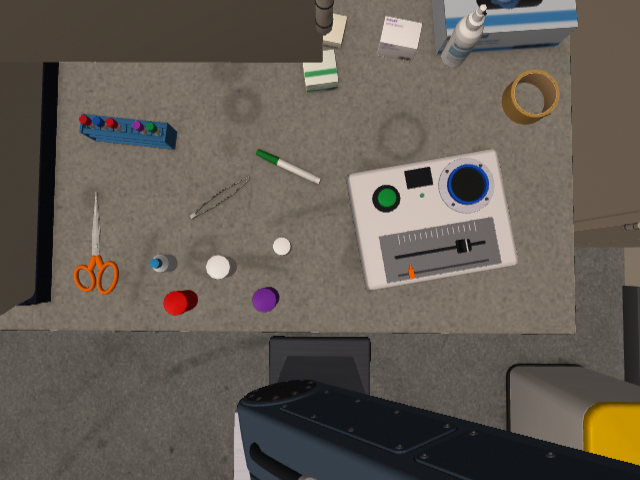

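View pics/side0.png

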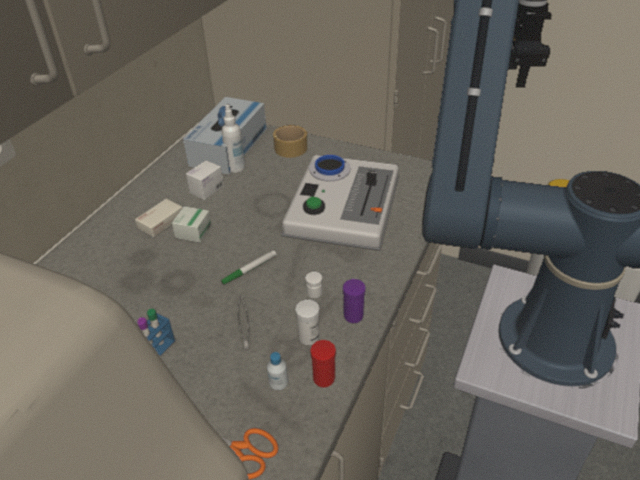

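The top view shows the pot at about (218,267), the jar at (282,246), the bottle at (160,263) and the decoys in red (176,302) and purple (264,300). On the mixer, the platform is at (467,185), the key at (386,198), the slider at (463,246) and the marker at (411,272). The side view agrees, with the pot at (308,320).

```bash
cat > h.py <<'E'
import numpy as np,cv2
from rig import get_obs,cams
def ray(n,uv,z):
    m=cams.camera_model(n);R,t=m["R"],m["t"]
    d=R.T@np.array([(uv[0]-m["cx"])/m["fx"],(uv[1]-m["cy"])/m["fy"],1]);c=-R.T@t
    return (c+d*(z-c[2])/d[2])
def proj(n,X):
    m=cams.camera_model(n);p=m["R"]@np.array(X)+m["t"]
    return np.array([m["fx"]*p[0]/p[2]+m["cx"],m["fy"]*p[1]/p[2]+m["cy"]])
def blob(im,lo,hi,box,hsv=True):
    x0,y0,x1,y1=box;c=im[y0:y1,x0:x1]
    k=cv2.inRange(cv2.cvtColor(c,cv2.COLOR_BGR2HSV) if hsv else c,np.array(lo),np.array(hi))
    n,l,s,ce=cv2.connectedComponentsWithStats(k)
    i=1+np.argmax(s[1:,4]);cs=cv2.findContours((l==i).astype(np.uint8),0,cv2.CHAIN_APPROX_NONE)[0]
    return ce[i]+[x0,y0],s[i],max(cs,key=len).reshape(-1,2)+[x0,y0]
E
python3 - <<'E'
from h import *
np.set_printoptions(precision=4,suppress=True)
T=cv2.imread("pics/top0.png");S=cv2.imread("pics/side0.png")
# deck
c,s,k=blob(T,(0,0,120),(180,60,255),(340,140,530,300))
r=cv2.minAreaRect(k.astype(np.float32));P=np.array([ray("top",p,.055)[:2] for p in cv2.boxPoints(r)])
print("deck",P.mean(0),P,[np.linalg.norm(P[i]-P[i-1]) for i in range(4)],[np.degrees(np.arctan2(*(P[i]-P[i-1])[::-1])) for i in range(4)])
for nm,n,im,lo,hi,box,z in [("pot","top",T,(0,0,150),(180,50,255),(195,245,240,290),.084),
 ("jar","top",T,(0,0,150),(180,50,255),(265,230,300,265),.046),
 ("rim","top",T,(100,150,60),(130,255,255),(435,155,500,215),.083),
 ("key","top",T,(45,120,60),(85,255,255),(365,180,405,215),.063),
 ("marker","top",T,(5,170,120),(20,255,255),(395,255,430,285),.062),
 ("slider","top",T,(0,0,0),(180,255,45),(452,232,476,258),.089),
 ("rimS","side",S,(100,150,60),(130,255,255),(305,150,355,182),.083),
 ("keyS","side",S,(45,120,40),(85,255,255),(295,190,335,220),.063),
 ("markS","side",S,(5,150,100),(20,255,255),(365,200,390,220),.060),
 ]:
    c,s,k=blob(im,lo,hi,box);e=cv2.minEnclosingCircle(k.astype(np.float32))
    print(nm,c,s,"->",ray(n,c,z),"circ",ray(n,e[0],z)[:2],e[1])
a=cv2.resize(T[225:295,380:500],None,fx=6,fy=6,interpolation=2);b=cv2.resize(S[150:260,280:410],None,fx=5,fy=5,interpolation=2)
cv2.imwrite("pics/ca.png",a);cv2.imwrite("pics/cb.png",b)
E
```

```text
deck [ 0.5126 -0.2103] [[ 0.657  -0.0383]
 [ 0.6583 -0.384 ]
 [ 0.3687 -0.3797]
 [ 0.3663 -0.0394]] [np.float64(0.2907015117770131), np.float64(0.34575478559329087), np.float64(0.2897036120184063), np.float64(0.34031233047609466)] [np.float64(0.21990670085208114), np.float64(-89.78360424639604), np.float64(179.14316151148765), np.float64(90.3929612519153)]
pot [217.4062 266.7277] [ 11  10  24  25 448] -> [0.4234 0.1774 0.084 ] circ [0.4232 0.1775] 12.132981300354004
jar [281.0732 245.8902] [  8   7  17  18 246] -> [0.4621 0.0689 0.046 ] circ [0.4624 0.0684] 9.040599822998047
rim [468.1324 184.0023] [ 12  10  42  39 438] -> [ 0.5721 -0.2638  0.083 ] circ [ 0.5712 -0.2628] 20.724599838256836
key [386.4875 197.3333] [ 13   8  18  19 279] -> [ 0.5505 -0.1224  0.063 ] circ [ 0.5505 -0.1224] 9.44351863861084
marker [410.9394 271.9697] [13 10  7 14 66] -> [ 0.416  -0.1663  0.062 ] circ [ 0.417  -0.1655] 6.594160079956055
slider [460.0692 245.8692] [  0   7  15  14 130] -> [ 0.4624 -0.247   0.089 ] circ [ 0.4614 -0.2462] 7.8095784187316895
rimS [330.7966 170.5085] [15 15 23  9 59] -> [ 0.5563 -0.2353  0.083 ] circ [ 0.56  -0.245] 11.401854515075684
keyS [313.3786 202.0097] [ 12   7  14  11 103] -> [ 0.5547 -0.1332  0.063 ] circ [ 0.5545 -0.1333] 6.576573371887207
markS [376.4    209.2571] [ 6  8 11  4 35] -> [ 0.4168 -0.1669  0.06  ] circ [ 0.4179 -0.1674] 5.099119663238525
```

View pics/ca.png

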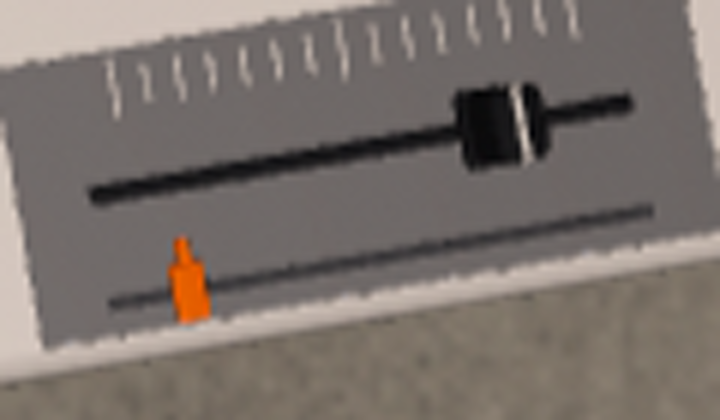

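The crop shows the slider's white line at crop (522,122), which is px (466.6,244.9). The slot runs from (97,195) to (627,103), the rail from (112,304) to (650,211), and the marker block is centred at (190,293) with its nose at (182,240).

```bash
python3 - <<'E'
from h import *
np.set_printoptions(precision=4,suppress=True)
g=lambda x,y,z:ray("top",((x+.5)/6-.5+380,(y+.5)/6-.5+225),z)[:2]
for a,b in[((97,195),(627,103)),((112,304),(650,211))]:
    A,B=g(*a,.055),g(*b,.055);d=A-B;print(A,B,np.linalg.norm(d),"yaw",np.degrees(np.arctan2(-d[0],d[1])))
sl=g(522,122,.089);mk=g(190,293,.062);nose=g(182,240,.062);print("slider",sl,"marker",mk,"nose",nose)
T=cv2.imread("pics/top0.png")
key=ray("top",(386.5,197.3),.063)[:2]
# dark disc inside rim & outer rim
for y in (9,9.5,10,10.5,11,11.5):
    w=np.radians(y);ax=np.array([np.cos(w),np.sin(w)]);ay=np.array([-np.sin(w),np.cos(w)])
    print(y,"slider-marker (x,y)",(sl-mk)@ax,(mk-sl)@ay,"nose",(nose-sl)@ay,"key->seat",np.array([.5715,-.263])@ax-key@ax)
c,s,k=blob(T,(0,0,0),(180,255,60),(440,160,500,212));e=cv2.fitEllipse(k);print("dark",s,e,ray("top",c,.073),ray("top",e[0],.073))
k=cv2.inRange(cv2.cvtColor(T,cv2.COLOR_BGR2HSV)[155:215,435:500],np.array((100,120,40)),np.array((130,255,255)))
p=cv2.findNonZero(k).reshape(-1,2)+[435,155];h=cv2.convexHull(p.astype(np.float32));e=cv2.fitEllipse(h);print("rim",e,ray("top",e[0],.081))
c,s,k=blob(T,(0,0,100),(180,50,255),(440,160,500,212));e=cv2.fitEllipse(cv2.convexHull(k));print("plate",s,e,ray("top",e[0],.073))
print("pot side cap",proj("side",(.4234,.1774,.084)),"pot base",proj("side",(.4234,.1774,0)))
S=cv2.imread("pics/side0.png")
cv2.imwrite("pics/cs.png",cv2.resize(np.hstack([S[150:260,280:410],S[270:380,255:385]]),None,fx=3,fy=3,interpolation=2))
E
```

```text
[ 0.4427 -0.1402] [ 0.4714 -0.3001] 0.16253462534115484 yaw 10.190940468934526
[ 0.4099 -0.1446] [ 0.4389 -0.3067] 0.1646597375343601 yaw 10.152865287483916
slider [ 0.4641 -0.2583] marker [ 0.4134 -0.1668] nose [ 0.4293 -0.1645]
9 slider-marker (x,y) 0.03575720865128068 0.09828682891520613 nose 0.0981224030995416 key->seat -0.001268717800299246
9.5 slider-marker (x,y) 0.0348981436247903 0.09859512300454688 nose 0.0982910878465523 key->seat -0.002508971223604717
10 slider-marker (x,y) 0.03403642096954924 0.09889590869354428 nose 0.09845228734667408 key->seat -0.003749033579037664
10.5 slider-marker (x,y) 0.033172106309073975 0.09918916307620362 nose 0.09860598932394089 key->seat -0.004988810431048485
11 slider-marker (x,y) 0.03230526546427225 0.09947486382006823 nose 0.09875218207335205 key->seat -0.006228207365829963
11.5 slider-marker (x,y) 0.031435964448430505 0.09975298916792034 nose 0.09889085446176372 key->seat -0.007467129998507183
dark [ 11   8  33  33 856] ((467.3076171875, 184.084228515625), (31.114612579345703, 33.178314208984375), 136.37522888183594) [ 0.5736 -0.2653  0.073 ] [ 0.5736 -0.2653  0.073 ]
rim ((467.62261962890625, 183.94052124023438), (39.71552276611328, 41.53725051879883), 78.52145385742188) [ 0.5725 -0.2635  0.081 ]Traceback (most recent call last):
  File "<stdin>", line 16, in <module>
cv2.error: OpenCV(4.12.0) /io/opencv/modules/imgproc/src/shapedescr.cpp:361: error: (-201:Incorrect size of input array) There should be at least 5 points to fit the ellipse in function 'fitEllipseNoDirect'
```

```bash
cat >> h.py <<'E'
from scipy.spatial.transform import Rotation as Ro
np.set_printoptions(precision=4,suppress=True)
def to(X,phi=None):
    o=get_obs();R=Ro.from_quat(o["tool_rot"]).as_matrix();ph=np.degrees(np.arctan2(R[1,0],R[0,0]))
    print("t",round(o["time"],2),"pos",o["position"],"phi",round(ph,2),"w",round(o["grip_width"],4),"F",o["ft_force"])
    print("shift mm",R.T@(np.array(X)-o["position"])*1000,"spin",None if phi is None else ph-phi)
E
python3 - <<'E'
from h import *
to((.46,-.2,.24),10.3); to((.4234,.1774,.12),10.3)
for z in(0,.084): print("pot",proj("side",(.4234,.1774,z)))
print("bottle",ray("top",(160,263),.079))
S=cv2.imread("pics/side0.png")
c,s,k=blob(S,(0,0,110),(180,50,255),(290,295,330,352));print(c,s)
cv2.imwrite("pics/cs.png",cv2.resize(np.hstack([S[150:260,280:410],S[270:380,255:385]]),None,fx=3,fy=3,interpolation=2))
E
```

```text
t 0.1 pos [ 0.2205 -0.5841  0.2217] phi 20.67 w 0.0869 F [ 0.7872 -0.597   0.2199]
shift mm [ 359.6365 -274.8701  -17.6912] spin 10.371512410818863
t 0.1 pos [ 0.2205 -0.5841  0.2217] phi 20.67 w 0.0869 F [ 0.7872 -0.597   0.2199]
shift mm [ 458.5778 -640.6628  103.0424] spin 10.371512410818863
pot [308.5495 337.9261]
pot [306.9747 307.6558]
bottle [0.4293 0.2805 0.079 ]
[307.5037 318.7432] [   0    0   40   51 1211]
```

View pics/cs.png

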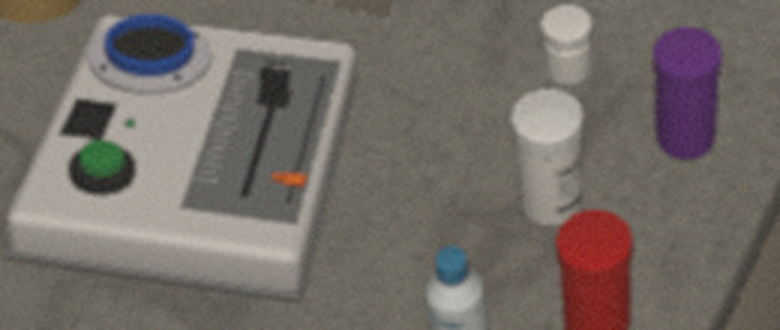

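The side crop agrees with the top view: the pot's cap centre is at px (307.3,307.7), against a projection of (307.0,307.7). Moving now.

{"name": "servo_tool", "arguments": {"moves": "0.036 -0.027 0 4 0.087;0.072 -0.055 0 8 0.087;0.108 -0.082 0 10.4 0.087;0.144 -0.11 0 10.4 0.087;0.18 -0.137 0 10.4 0.087;0.216 -0.165 0 10.4 0.087;0.252 -0.192 0 10.4 0.087;0.288 -0.22 0 10.4 0.087;0.32 -0.245 0 10.4 0.087;0.35 -0.27 0 10.4 0.087", "grip_force": 12}}

```text
time: 0.93
position: [0.4406, -0.2285, 0.2224]
tool_rot: [0.996, 0.089, -0.0, -0.0]
ft_force: [-0.0, -0.7, 0.1]
grip_width: 0.0871
grip_force: 0.0
```

```bash
python3 -c "
from h import *
to((.4234,.1774,.14),10.3)
k=proj
for z in (.055,.06,.063,.066,.07): 
  a=ray('top',(386.5,197.3),z);print(z,a,proj('side',a))
print(proj('side',(.573,-.264,.083)))"
```

```text
t 0.93 pos [ 0.4406 -0.2285  0.2224] phi 10.25 w 0.0871 F [-0.025  -0.7338  0.1124]
shift mm [  55.3592 -402.4934   82.4994] spin -0.04823592723638903
0.055 [ 0.5516 -0.1235  0.055 ] [312.9279 207.6174]
0.06 [ 0.5509 -0.1228  0.06  ] [313.018  206.0988]
0.063 [ 0.5505 -0.1224  0.063 ] [313.0723 205.1833]
0.066 [ 0.5501 -0.122   0.066 ] [313.1268 204.2645]
0.07 [ 0.5496 -0.1215  0.07  ] [313.1998 203.0345]
[329.1829 162.6251]
```

{"name": "servo_tool", "arguments": {"moves": "0.004 -0.038 0 0 0.087;0.008 -0.077 0.01 0 0.087;0.012 -0.115 0.02 0 0.087;0.016 -0.154 0.03 0 0.087;0.02 -0.192 0.04 0 0.087;0.024 -0.23 0.05 0 0.087;0.028 -0.27 0.055 0 0.087;0.032 -0.308 0.06 0 0.087;0.036 -0.346 0.07 0 0.087;0.04 -0.384 0.08 0 0.087"}}

```text
time: 1.77
position: [0.4105, 0.1563, 0.1423]
tool_rot: [0.996, 0.089, 0.0, 0.0]
ft_force: [0.5, -0.6, 0.6]
grip_width: 0.0873
grip_force: 0.0
```

{"name": "servo_tool", "arguments": {"moves": "0 0 0 0 0.087;0 0 0 0 0.087;0 0 0 0 0.087;0 0 0 0 0.087"}}

```text
time: 2.1
position: [0.4114, 0.1534, 0.1428]
tool_rot: [0.996, 0.089, 0.0, 0.0]
ft_force: [-0.2, -0.2, 0.5]
grip_width: 0.0869
grip_force: 0.0
```

```bash
python3 -c "
from h import *
to((.4234,.1774,.026),10.3)"
```

```text
t 2.1 pos [0.4114 0.1534 0.1428] phi 10.18 w 0.0869 F [-0.1758 -0.2128  0.4965]
shift mm [ 16.0328 -21.507  116.758 ] spin -0.12217748779858262
```

{"name": "servo_tool", "arguments": {"moves": "0.016 -0.0215 0 0 0.087;0.016 -0.0215 0.01 0 0.087;0.016 -0.0215 0.04 0 0.087;0.016 -0.0215 0.07 0 0.087;0.016 -0.0215 0.095 0 0.087;0.016 -0.0215 0.11 0 0.087;0.016 -0.0215 0.117 0 0.087;0.016 -0.0215 0.117 0 0.087;0.016 -0.0215 0.117 0 0.087"}}

```text
time: 2.85
position: [0.4235, 0.1775, 0.0259]
tool_rot: [0.996, 0.088, 0.0, 0.0]
ft_force: [0.6, -0.9, 0.0]
grip_width: 0.0875
grip_force: 0.0
```

```bash
python3 -c "
from h import *
to((.4234,.1774,.026),10.3)
cv2.imwrite('pics/s1.png',cams.camera('side')[250:400,230:430].repeat(3,0).repeat(3,1))"
```

```text
t 2.85 pos [0.4235 0.1775 0.0259] phi 10.15 w 0.0875 F [ 0.6431 -0.9464  0.0204]
shift mm [-0.1233  0.1214 -0.1173] spin -0.15305599734791464
```

View pics/s1.png

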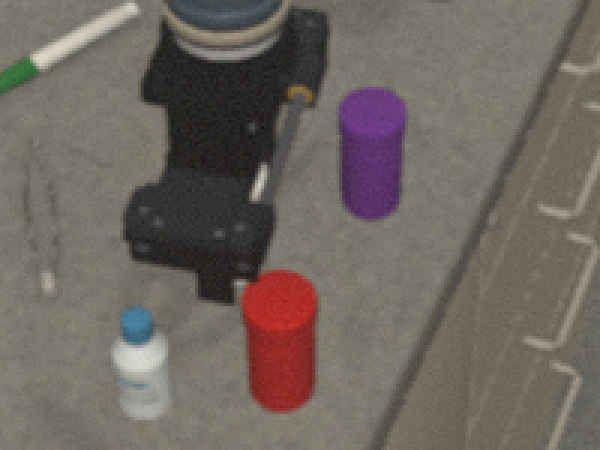

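The gripper straddles the pot, clear of the bottle and the red and purple decoys, with its long axis along y. Closing.

{"name": "servo_tool", "arguments": {"moves": "0 0 0 0 0.036;0 0 0 0 0.036;0 0 0 0 0.036;0 0 0 0 0.036;0 0 0 0 0.036;0 0 0 0 0.036;0 0 0 0 0.036;0 0 0 0 0.036", "grip_force": 12}}

```text
time: 3.57
position: [0.4228, 0.1786, 0.0256]
tool_rot: [0.996, 0.09, -0.0, 0.0]
ft_force: [-0.1, -0.6, 0.0]
grip_width: 0.0428
grip_force: 12.0
```

{"name": "servo_tool", "arguments": {"moves": "0 0 -0.01 0 0.036;0 0 -0.03 0 0.036;0 0 -0.06 0 0.036;0 0 -0.09 0 0.036;0 0 -0.12 0 0.036;0 0 -0.15 0 0.036;0 0 -0.165 0 0.036;0 0 -0.17 0 0.036;0 0 -0.17 0 0.036;0 0 -0.17 0 0.036"}}

```text
time: 4.4
position: [0.422, 0.1784, 0.1948]
tool_rot: [0.996, 0.09, -0.001, 0.0]
ft_force: [-0.4, 0.1, -0.6]
grip_width: 0.0424
grip_force: 12.0
```

```bash
python3 -c "
from h import *
to((.50,-.20,.2),10.3)"
```

```text
t 4.4 pos [0.422  0.1784 0.1948] phi 10.27 w 0.0424 F [-0.4227  0.0798 -0.5652]
shift mm [  9.2434 386.231   -5.1921] spin -0.02548643251857108
```

{"name": "servo_tool", "arguments": {"moves": "0.001 0.03 0 0 0.036;0.002 0.068 0 0 0.036;0.003 0.107 0 0 0.036;0.004 0.146 0 0 0.036;0.005 0.185 0 0 0.036;0.006 0.224 0 0 0.036;0.007 0.263 0 0 0.036;0.008 0.302 0 0 0.036;0.009 0.341 0 0 0.036;0.009 0.375 0 0 0.036"}}

```text
time: 5.23
position: [0.4978, -0.1911, 0.1932]
tool_rot: [0.996, 0.089, -0.002, -0.001]
ft_force: [0.8, 0.2, -0.3]
grip_width: 0.0424
grip_force: 12.0
```

{"name": "servo_tool", "arguments": {"moves": "0 0 0 0 0.036;0 0 0 0 0.036;0 0 0 0 0.036"}}

```text
time: 5.48
position: [0.4969, -0.1878, 0.1935]
tool_rot: [0.996, 0.089, -0.002, -0.002]
ft_force: [-0.4, 0.9, -0.2]
grip_width: 0.0425
grip_force: 12.0
```

```bash
python3 -c "
from h import *
to((.573,-.2645,.2),10.3)
cv2.imwrite('pics/s2.png',cams.camera('side')[60:260,270:470].repeat(3,0).repeat(3,1))"
```

```text
t 5.48 pos [ 0.4969 -0.1878  0.1935] phi 10.23 w 0.0425 F [-0.4356  0.9436 -0.2406]
shift mm [61.2115 88.9364 -7.0392] spin -0.07165337149919537
```

View pics/s2.png

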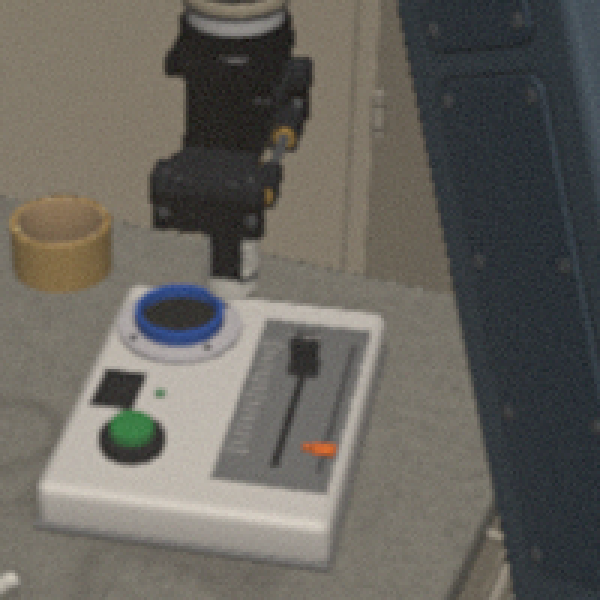

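{"name": "servo_tool", "arguments": {"moves": "0.018 0.026 0 0 0.036;0.036 0.053 0 0 0.036;0.052 0.076 0 0 0.036;0.06 0.0885 0.005 0 0.036;0.06 0.0885 0.025 0 0.036;0.06 0.0885 0.045 0 0.036;0.06 0.0885 0.06 0 0.036;0.06 0.0885 0.07 0 0.036;0.06 0.0885 0.07 0 0.036;0.06 0.0885 0.07 0 0.036"}}

```text
time: 6.37
position: [0.5731, -0.2639, 0.1251]
tool_rot: [0.996, 0.09, -0.001, -0.001]
ft_force: [-0.1, 0.8, -0.4]
grip_width: 0.0428
grip_force: 12.0
```

```bash
python3 -c "
from h import *
to((.572,-.264,.0995),10.3)
a=cams.camera('side')[80:230,270:420].repeat(3,0).repeat(3,1);b=cams.camera('top')[120:270,400:550].repeat(3,0).repeat(3,1)
cv2.imwrite('pics/s3.png',np.hstack([a[:,:400],b[:,:400]]))"
```

```text
t 6.37 pos [ 0.5731 -0.2639  0.1251] phi 10.35 w 0.0428 F [-0.1386  0.757  -0.401 ]
shift mm [-1.0756 -0.0555 25.6151] spin 0.05481090565986513
```

View pics/s3.png

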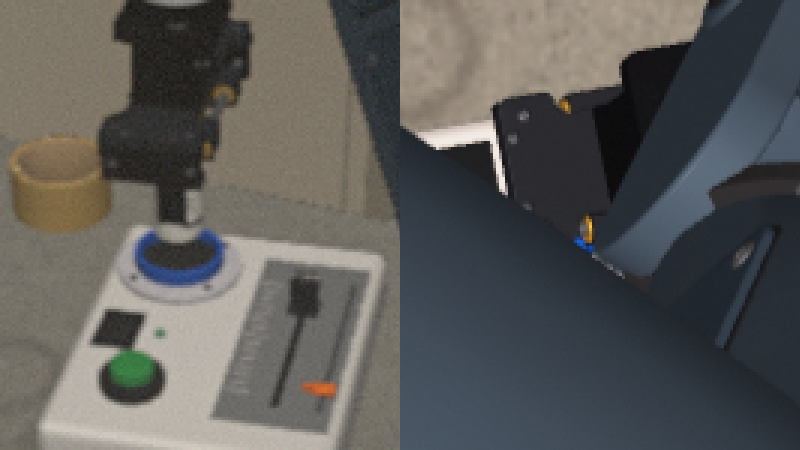

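The pot hangs centred over the rim: its bottom is at crop (178,237) and the rim centre at (180,252). I'll lower it slowly.

{"name": "servo_tool", "arguments": {"moves": "-0.0005 0 0.006 0 0.036;-0.0005 0 0.012 0 0.036;-0.0005 0 0.017 0 0.036;-0.0005 0 0.02 0 0.036;-0.0005 0 0.022 0 0.036;-0.0005 0 0.0235 0 0.036;-0.0005 0 0.0245 0 0.036;-0.0005 0 0.0245 0 0.036;-0.0005 0 0.0245 0 0.036"}}

```text
time: 7.22
position: [0.5729, -0.2654, 0.1011]
tool_rot: [0.996, 0.09, 0.0, 0.0]
ft_force: [-0.6, 0.8, -0.6]
grip_width: 0.0428
grip_force: 12.0
```

{"name": "servo_tool", "arguments": {"moves": "0 0 0.0007 0 0.036;0 0 0.0014 0 0.036;0 0 0.0014 0 0.036;0 0 0.0014 0 0.036"}}

```text
time: 7.55
position: [0.5728, -0.2653, 0.0997]
tool_rot: [0.996, 0.09, 0.0, 0.0]
ft_force: [0.1, -0.2, -0.5]
grip_width: 0.0428
grip_force: 12.0
```

{"name": "servo_tool", "arguments": {"moves": "0 0 0.0007 0 0.036;0 0 0.0014 0 0.036;0 0 0.0014 0 0.036;0 0 0.0014 0 0.036"}}

```text
time: 7.88
position: [0.573, -0.2654, 0.0985]
tool_rot: [0.996, 0.09, 0.0, 0.0]
ft_force: [0.3, 0.1, 1.8]
grip_width: 0.0426
grip_force: 12.0
```

Touchdown. Releasing.

{"name": "servo_tool", "arguments": {"moves": "0 0 0 0 0.044;0 0 0 0 0.046;0 0 0 0 0.05;0 0 0 0 0.058;0 0 0 0 0.07;0 0 0 0 0.08;0 0 0 0 0.08;0 0 0 0 0.08"}}

```text
time: 8.55
position: [0.5728, -0.2653, 0.0982]
tool_rot: [0.996, 0.09, -0.0, -0.0]
ft_force: [0.0, 0.3, -0.0]
grip_width: 0.0744
grip_force: 0.0
```

{"name": "servo_tool", "arguments": {"moves": "0 0 -0.01 0 0.08;0 0 -0.03 0 0.08;0 0 -0.06 0 0.08;0 0 -0.09 0 0.08;0 0 -0.12 0 0.08;0 0 -0.125 0 0.08;0 0 -0.125 0 0.08"}}

```text
time: 9.13
position: [0.5744, -0.2664, 0.227]
tool_rot: [0.996, 0.09, 0.003, 0.002]
ft_force: [0.5, 0.9, -0.8]
grip_width: 0.08
grip_force: 0.0
```

```bash
python3 -c "
from h import *
to((.464,-.2583,.15),10.3)
a=cams.camera('side')[100:250,270:420].repeat(4,0).repeat(4,1)
cv2.imwrite('pics/s4.png',a)"
```

```text
t 9.13 pos [ 0.5744 -0.2664  0.227 ] phi 10.28 w 0.08 F [ 0.4891  0.9376 -0.7729]
shift mm [-107.5965  -28.0244   76.34  ] spin -0.019965006763007054
```

View pics/s4.png

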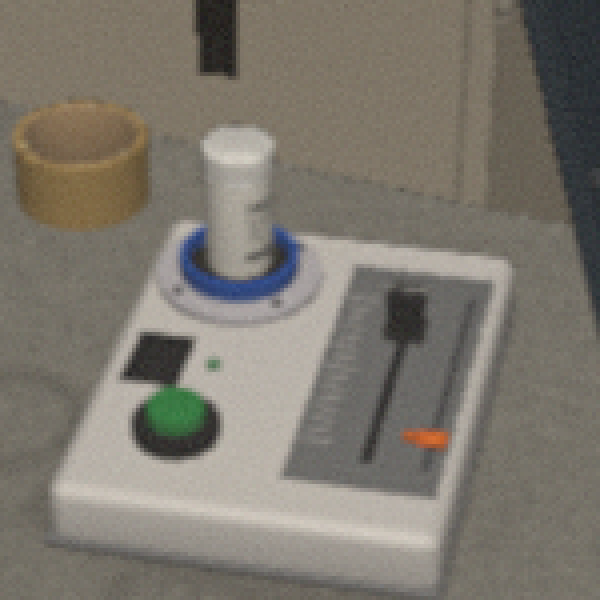

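The pot stands upright inside the rim, and the slider and marker haven't moved. Next is the slider.

{"name": "servo_tool", "arguments": {"moves": "-0.036 -0.009 0 0 0.045;-0.072 -0.018 0 0 0.045;-0.1 -0.026 0.01 0 0.045;-0.1075 -0.028 0.04 0 0.045;-0.1075 -0.028 0.07 0 0.045;-0.1075 -0.028 0.09 0 0.045;-0.1075 -0.028 0.1 0 0.045;-0.1075 -0.028 0.1 0 0.045;-0.1075 -0.028 0.1 0 0.045"}}

```text
time: 9.93
position: [0.4617, -0.2566, 0.1224]
tool_rot: [0.996, 0.09, -0.001, -0.001]
ft_force: [-0.5, -0.3, 0.5]
grip_width: 0.0457
grip_force: 0.0
```

```bash
python3 -c "
from h import *
to((.464,-.2583,.068),10.3)
for z in(.085,.089): print(proj('side',(.464,-.2583,z)))
a=cams.camera('side')[125:225,320:420]
cv2.imwrite('pics/s5.png',cv2.resize(a,None,fx=6,fy=6,interpolation=2))"
```

```text
t 9.93 pos [ 0.4617 -0.2566  0.1224] phi 10.28 w 0.0457 F [-0.4558 -0.2597  0.5372]
shift mm [ 2.0402  2.2025 54.3659] spin -0.023941186200493902
[371.2939 173.3322]
[371.354  171.9054]
```

View pics/s5.png

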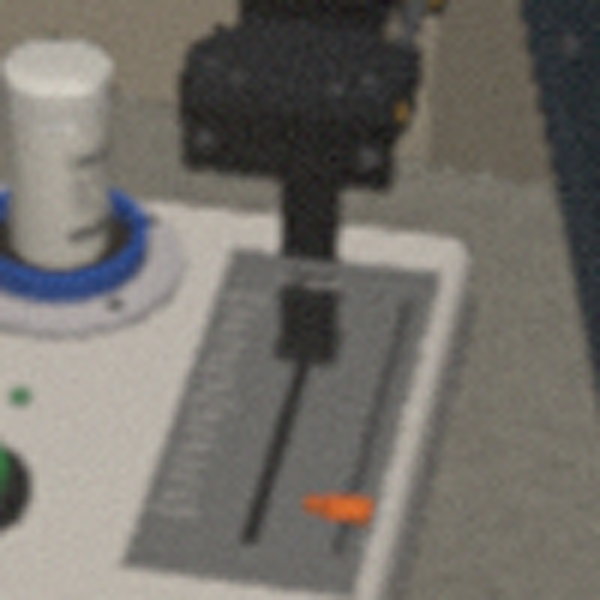

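{"name": "servo_tool", "arguments": {"moves": "0.002 0.002 0 0 0.045;0.002 0.002 0.015 0 0.045;0.002 0.002 0.03 0 0.045;0.002 0.002 0.045 0 0.045;0.002 0.002 0.0545 0 0.045;0.002 0.002 0.0545 0 0.045;0.002 0.002 0.0545 0 0.045"}}

```text
time: 10.57
position: [0.4648, -0.2588, 0.0691]
tool_rot: [0.996, 0.09, 0.0, 0.0]
ft_force: [-0.4, -0.9, 0.1]
grip_width: 0.0449
grip_force: 0.0
```

{"name": "servo_tool", "arguments": {"moves": "0 0 0 0 0.035;0 0 0 0 0.025;0 0 0 0 0.02;0 0 0 0 0.018;0 0 0 0 0.012;0 0 0 0 0.012;0 0 0 0 0.012;0 0 0 0 0.012", "grip_force": 10}}

```text
time: 11.23
position: [0.4645, -0.2586, 0.069]
tool_rot: [0.996, 0.089, 0.0, 0.0]
ft_force: [0.8, 0.2, 3.1]
grip_width: 0.0159
grip_force: 10.0
```

```bash
python3 -c "
from h import *
w=np.radians(10.2)
to(np.array((.464,-.2583,.068))+.0988*np.array((-np.sin(w),np.cos(w),0)),10.3)"
```

```text
t 11.23 pos [ 0.4645 -0.2586  0.069 ] phi 10.27 w 0.0159 F [0.7556 0.1835 3.077 ]
shift mm [ -0.2961 -99.173    1.0117] spin -0.0314319759914472
```

{"name": "servo_tool", "arguments": {"moves": "0 -0.006 0 0 0.012;0 -0.018 0 0 0.012;0 -0.03 0 0 0.012;0 -0.045 0 0 0.012;0 -0.06 0 0 0.012;0 -0.072 0 0 0.012;0 -0.084 0 0 0.012;0 -0.092 0 0 0.012;0 -0.094 0 0 0.012;0 -0.094 0 0 0.012"}}

```text
time: 12.07
position: [0.4474, -0.1644, 0.069]
tool_rot: [0.996, 0.09, -0.0, -0.001]
ft_force: [0.2, 3.0, 8.4]
grip_width: 0.0157
grip_force: 10.0
```

```bash
python3 -c "
from h import *
to((.4665-.0,-.1611,.068),10.3)
o=get_obs()['position'];w=np.radians(10.2);print((o-[.464,-.2583,.069])@[-np.sin(w),np.cos(w),0])
S=cams.camera('side');cv2.imwrite('pics/s6.png',S)
c,s,k=blob(S,(5,150,100),(20,255,255),(365,200,390,225));print(c,s)"
```

```text
t 12.07 pos [ 0.4474 -0.1644  0.069 ] phi 10.29 w 0.0157 F [0.165  2.9635 8.4151]
shift mm [19.3509  0.1969  0.97  ] spin -0.012823012367064734
0.09538687003739663
[376.5833 209.25  ] [ 6  8 11  4 36]
```

{"name": "servo_tool", "arguments": {"moves": "0 -0.0015 0 0 0.012;0 -0.0035 0 0 0.012;0 -0.0035 0 0 0.012;0 -0.0035 0 0 0.012;0 -0.0035 0 0 0.02;0 -0.0035 0 0 0.03;0 -0.0035 0 0 0.04;0 -0.0035 0 0 0.045;0 -0.0035 0 0 0.045;0 -0.0035 0 0 0.045"}}

```text
time: 12.95
position: [0.4468, -0.1625, 0.0685]
tool_rot: [0.996, 0.089, -0.0, -0.0]
ft_force: [-1.3, -0.9, -0.3]
grip_width: 0.0423
grip_force: 0.0
```

{"name": "servo_tool", "arguments": {"moves": "0 0 -0.01 0 0.045;0 0 -0.03 0 0.045;0 0 -0.06 0 0.045;0 0 -0.09 0 0.045;0 0.04 -0.12 0 0.045;0 0.08 -0.13 0 0.045;0 0.12 -0.13 0 0.045;0 0.16 -0.13 0 0.045;0 0.19 -0.13 0 0.045;0 0.19 -0.13 0 0.045"}}

```text
time: 13.78
position: [0.4826, -0.3575, 0.1993]
tool_rot: [0.996, 0.087, 0.002, 0.004]
ft_force: [0.9, -0.0, 0.3]
grip_width: 0.0452
grip_force: 0.0
```

```bash
python3 -c "
from h import *
to((.5495,-.1213,.11),10.3)
S=cams.camera('side');T=cams.camera('top')
cv2.imwrite('pics/s7.png',np.hstack([cv2.resize(T[225:295,380:480],None,fx=4,fy=4,interpolation=2)[:280],cv2.resize(S[160:230,320:420],None,fx=4,fy=4,interpolation=2)]))"
```

```text
t 13.78 pos [ 0.4826 -0.3575  0.1993] phi 10.01 w 0.0452 F [ 0.888  -0.0405  0.2674]
shift mm [ 106.7134 -221.7035   87.8843] spin -0.2888769344745459
```

View pics/s7.png

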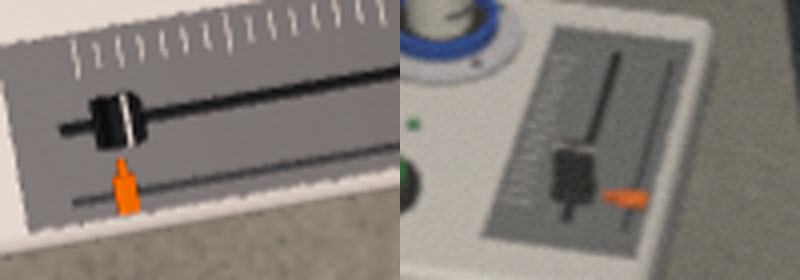

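In the last view the slider's line is at top-crop (125,120) and the marker block at (127,193), so it still looks slightly short. I'll measure it numerically, averaging several frames.

```bash
cat > m.py <<'E'
from h import *
def run(n=4):
    T=np.mean([cams.camera("top").astype(float) for _ in range(n)],0)
    g=T.mean(2)
    # line: weighted bright pixels inside black grip, grip area from dark mask
    w=np.radians(10.2);ax=np.array([np.cos(w),np.sin(w)]);ay=np.array([-np.sin(w),np.cos(w)])
    d=(g[235:275,395:430]<45).astype(np.uint8);nn,l,s,c=cv2.connectedComponentsWithStats(cv2.morphologyEx(d,cv2.MORPH_OPEN,np.ones((4,4))))
    i=1+np.argmax(s[1:,4]);x,y,W,H=s[i,:4];x+=395;y+=235;print("grip box",x,y,W,H)
    L=[]
    for r in range(y+2,y+H-2):
        row=g[r,x+3:x+W+6];j=np.argmax(row[:8+W//2]);a=row[max(j-1,0):j+2]-35;a=a.clip(0)
        L.append((x+3+(np.arange(max(j-1,0),max(j-1,0)+len(a))*a).sum()/a.sum(),r,row[j]))
    L=np.array(L);print(L)
    U=np.array([ray("top",p[:2],.089)[:2] for p in L])
    hs=cv2.cvtColor(T.astype(np.uint8),cv2.COLOR_BGR2HSV)[250:290,395:430]
    wt=(hs[...,1].astype(float)-100).clip(0)*(abs(hs[...,0].astype(int)-12)<8)
    ys,xs=np.nonzero(wt);mm=np.array([(xs*wt[ys,xs]).sum(),(ys*wt[ys,xs]).sum()])/wt.sum()+[395,250]
    M=ray("top",mm,.0605)[:2];print("marker",mm,M,"line y'",U@ay,"marker y'",M@ay)
    np.save("pics/T.npy",T)
run()
E
python3 m.py
```

```text
grip box 404 251 8 12
[[411.1113 253.     214.8333]
 [411.2913 254.     204.5833]
 [411.4217 255.     159.5833]
 [411.6233 256.     184.75  ]
 [411.6881 257.     214.4167]
 [411.8689 258.     214.6667]
 [412.1766 259.     210.1667]
 [412.3251 260.     190.8333]]
marker [410.933  271.9706] [ 0.416  -0.1665] line y' [-0.2388 -0.2388 -0.2387 -0.2387 -0.2385 -0.2385 -0.2387 -0.2386] marker y' -0.23758198759415178
```

The line is about 1.2 mm short, by both this estimate and the gripper's travel. I'll regrip and nudge it.

{"name": "servo_tool", "arguments": {"moves": "0 -0.03 0 0 0.04;0 -0.07 0 0 0.04;0 -0.11 0 0 0.04;0 -0.15 0 0 0.04;0 -0.19 0 0 0.04;0 -0.195 0 0 0.04;0 -0.195 0.02 0 0.04;0 -0.195 0.05 0 0.04;0 -0.195 0.08 0 0.04;0 -0.195 0.08 0 0.04"}}

```text
time: 14.92
position: [0.4429, -0.1549, 0.1151]
tool_rot: [0.996, 0.09, -0.004, -0.003]
ft_force: [-1.1, 0.1, -0.6]
grip_width: 0.0398
grip_force: 0.0
```

```bash
python3 -c "
from h import *
to((.4468,-.1625,.069),10.3)
w=np.radians(10.2);ay=np.array([-np.sin(w),np.cos(w)])
print(ray('side',(363.4,197.4),.089)[:2]@ay,ray('side',(376.5,209.25),.0595)[:2]@ay)"
```

```text
t 14.92 pos [ 0.4429 -0.1549  0.1151] phi 10.37 w 0.0398 F [-1.0533  0.0859 -0.5933]
shift mm [ 2.8048  8.4582 46.071 ] spin 0.07003190825102479
-0.23665119431771212 -0.2387647553149998
```

```bash
python3 -c "
from h import *
I=cv2.imread('pics/s7.png').astype(float)[:,400:]
g=I.mean(2);s=cv2.resize(g,(100,70),interpolation=cv2.INTER_AREA)
print(s[33:54,36:52].astype(int))
w=np.radians(10.2);ay=np.array([-np.sin(w),np.cos(w)])
hs=cv2.cvtColor(cv2.resize(I,(100,70),interpolation=cv2.INTER_AREA).astype(np.uint8),cv2.COLOR_BGR2HSV)
print(hs[45:55,48:66,1])
R=cams.camera_model('side');print(-R['R'].T@R['t'])
for d in(0,.001,.002): # predicted line ends / marker centre if slider y'=marker y'
  pass
ax=np.array([np.cos(w),np.sin(w)])
c=.4505*ax*0
for yl in(-.2387,-.2375):
  for xs in(-.011,.011):
    xc=np.array([.4468,-.1625])@ax; p=ax*(xc+xs)+ay*yl; print(yl,xs,proj('side',(*p,.089))-[320,160])
m=ax*(xc-.033)+ay*-.2374
for z in(.055,.062): print('m',proj('side',(*m,z))-[320,160])"
```

```text
[[111 108 107 104 100 100 103 103 103 100  85  58  55  76  95 100]
 [116 106 103 102  96  92  93  93  92  89  67  51  61  84  98 103]
 [108 102 108 107 100  88  84  79  80  78  66  60  72  91 101 101]
 [105 103 114 114 109  98  88  83  87  91  90  89  91 101 101 100]
 [104 101 101  83  73  71  72  79  94 104 107 113 112 105 104 101]
 [106  93  78  56  52  54  50  59  70  72  75  83  94 104 102 100]
 [104  93  71  49  47  50  49  53  54  51  51  56  79  97 103 105]
 [102  96  71  50  41  45  46  48  45  46  46  48  72  94 102 105]
 [103  98  71  53  48  48  48  47  48  47  44  48  69  94 102 103]
 [105  95  71  51  45  45  41  46  48  46  44  49  74  95 101 102]
 [101  93  70  46  45  45  49  49  50  46  43  53  74  95 104 101]
 [101  96  73  56  48  48  48  45  49  43  45  52  69  92 104  99]
 [103  95  71  52  44  44  45  47  45  49  47  50  65  86 100 103]
 [103  87  66  47  45  44  47  46  47  47  44  44  57  85 100 103]
 [102  85  61  51  43  51  49  44  47  46  38  46  63  84 103 104]
 [103  80  54  48  47  53  51  52  49  45  48  49  69  93 106 107]
 [103  86  63  51  47  54  5
[... 551 characters left out ...]
172 165 172 188 183 184 188 180 167 145  79  21  21  22]
 [  9  27  88 148 180 188 190 190 201 198 203 199 196 168  84  26  19  21]
 [ 12  20  49 100 121 144 173 185 189 189 197 197 192 152  60  24  18  22]
 [  8  10  12  26  41  70 113 139 154 160 169 175 167 111  39  18  24  22]
 [ 10  10  12  10  10  13  24  44  54  74  91 102 106  57  23  17  20  23]
 [ 14  12  12  10   8  12   7   5   0   3   9  20  29  22  22  22  26  20]
 [ 13  13  12  12   7   2  13   8   6   9   3   3  20  17  16  16  22  19]]
[0.0877 0.8235 0.881 ]
-0.2387 -0.011 [48.2547 37.4733]
-0.2387 0.011 [38.386  36.1543]
-0.2375 -0.011 [48.1538 37.7972]
-0.2375 0.011 [38.2788 36.4764]
m [57.4372 51.3714]
m [57.5683 48.8895]
```

Combining the top and side estimates gives a nudge of about 0.9 mm.

{"name": "servo_tool", "arguments": {"moves": "0.003 0.0085 0 0 0.04;0.003 0.0085 0 0 0.04;0.003 0.0085 0.015 0 0.04;0.003 0.0085 0.03 0 0.04;0.003 0.0085 0.042 0 0.04;0.003 0.0085 0.046 0 0.04;0.003 0.0085 0.046 0 0.04;0.003 0.0085 0.046 0 0.04"}}

```text
time: 15.58
position: [0.4515, -0.1663, 0.0739]
tool_rot: [0.996, 0.089, 0.001, 0.001]
ft_force: [-0.4, -0.6, 0.1]
grip_width: 0.04
grip_force: 0.0
```

```bash
python3 -c "
from h import *
to((.4466,-.1616,.069),10.3)"
```

```text
t 15.58 pos [ 0.4515 -0.1663  0.0739] phi 10.27 w 0.04 F [-0.4185 -0.5959  0.1432]
shift mm [-4.0341 -5.4968  4.9247] spin -0.033835545000560074
```

{"name": "servo_tool", "arguments": {"moves": "-0.004 -0.0055 0.004 0 0.04;-0.004 -0.0055 0.005 0 0.04;-0.004 -0.0055 0.005 0 0.03;-0.004 -0.0055 0.005 0 0.022;-0.004 -0.0055 0.005 0 0.017;-0.004 -0.0055 0.005 0 0.012;-0.004 -0.0055 0.005 0 0.012;-0.004 -0.0055 0.005 0 0.012;-0.004 -0.0055 0.005 0 0.012;-0.004 -0.0055 0.005 0 0.012"}}

```text
time: 16.42
position: [0.446, -0.1614, 0.0679]
tool_rot: [0.996, 0.09, 0.0, 0.0]
ft_force: [-0.5, -2.4, 0.9]
grip_width: 0.0159
grip_force: 10.0
```

```bash
python3 -c "
from h import *
to((.4466,-.1616,.069),10.3)"
```

```text
t 16.42 pos [ 0.446  -0.1614  0.0679] phi 10.28 w 0.0159 F [-0.457  -2.3512  0.931 ]
shift mm [ 0.5773  0.2833 -1.118 ] spin -0.021743078992457754
```

Gripped within 0.3 mm of the target. Release, rise and recheck.

{"name": "servo_tool", "arguments": {"moves": "0 0 0 0 0.018;0 0 0 0 0.022;0 0 0 0 0.03;0 0 0 0 0.04;0 0 0 0 0.045;0 0 -0.02 0 0.045;0 0 -0.05 0 0.045;0 0 -0.08 0 0.045;0 0 -0.1 0 0.045;0 0 -0.1 0 0.045"}}

```text
time: 17.25
position: [0.448, -0.1621, 0.1714]
tool_rot: [0.996, 0.09, 0.003, 0.003]
ft_force: [0.3, 0.4, 0.6]
grip_width: 0.0448
grip_force: 0.0
```

{"name": "servo_tool", "arguments": {"moves": "0 0.03 -0.02 0 0.03;0 0.07 -0.03 0 0.015;0 0.11 -0.03 0 0;0 0.15 -0.03 0 0;0 0.19 -0.03 0 0;0 0.2 -0.03 0 0;0 0.2 -0.03 0 0"}}

```text
time: 17.83
position: [0.4813, -0.3609, 0.1963]
tool_rot: [0.996, 0.088, 0.0, 0.0]
ft_force: [-1.5, 2.2, 0.2]
grip_width: 0.0065
grip_force: 0.0
```

```bash
python3 m.py; python3 -c "
from h import *
to((.5495,-.1213,.11),10.3)
S=np.mean([cams.camera('side').astype(float) for _ in range(4)],0);g=S.mean(2);print(g[193:201,356:372].astype(int))
print(blob(S.astype(np.uint8),(5,120,80),(20,255,255),(365,200,390,225))[:2])"
```

```text
grip box 403 251 8 12
[[410.2909 253.     205.5   ]
 [410.4284 254.     160.4167]
 [410.6232 255.     185.5   ]
 [410.6878 256.     215.5   ]
 [410.9704 257.     215.1667]
 [411.2868 258.     205.5   ]
 [411.3619 259.     166.25  ]
 [411.4886 260.     150.0833]]
marker [410.9317 271.9702] [ 0.416  -0.1665] line y' [-0.2374 -0.2373 -0.2373 -0.2371 -0.2373 -0.2375 -0.2373 -0.2372] marker y' -0.23757972176840814
t 18.03 pos [ 0.4805 -0.3551  0.1968] phi 10.34 w 0.0008 F [-0.2061  0.0514 -0.1182]
shift mm [ 110.0042 -217.3546   87.3616] spin 0.03992129604754524
[[112 105 104 105 100 102 101 104 106  99  86  57  51  74  94 104]
 [117 105 101  99  96  94  95  98 102  98  77  51  57  85 100 103]
 [105 104 106 100  83  78  82  87  90  84  67  53  65  90 102 103]
 [102 106 108 107  94  88  90  89  92  87  80  67  71  91 102 101]
 [106 103  98  87  86  96 106 110 109 110 103  89  82  91 100 102]
 [103  98  78  61  59  66  70  72  72  75  78  86  92  95 103 102]
 [103  93  72  53  49  49  51  49  50  51  54  59  77  96 103 101]
 [100  91  69  52  46  46  49  51  50  46  47  52  77 100 102 102]]
(array([376.3902, 209.122 ]), array([ 6,  7, 11,  5, 41], dtype=int32))
```

The slider is level with the marker to within about 0.5 mm, and the marker hasn't moved. Now the key.

{"name": "servo_tool", "arguments": {"moves": "0.017 -0.034 0 0 0;0.034 -0.068 0 0 0;0.052 -0.102 0 0 0;0.069 -0.136 0 0 0;0.086 -0.17 0 0 0;0.103 -0.204 0.01 0 0;0.11 -0.217 0.04 0 0;0.11 -0.217 0.075 0 0;0.11 -0.217 0.087 0 0;0.11 -0.217 0.087 0 0"}}

```text
time: 19.07
position: [0.5483, -0.1221, 0.1078]
tool_rot: [0.996, 0.091, -0.003, -0.002]
ft_force: [0.1, 0.1, -0.5]
grip_width: 0.0003
grip_force: 0.0
```

{"name": "servo_tool", "arguments": {"moves": "0 0 0 0 0;0 0 0 0 0;0 0 0 0 0"}}

```text
time: 19.32
position: [0.552, -0.1252, 0.1124]
tool_rot: [0.996, 0.089, 0.002, 0.001]
ft_force: [0.6, 0.0, -0.3]
grip_width: 0.0003
grip_force: 0.0
```

```bash
python3 -c "
from h import *
to((.5495,-.1215,.08),10.3)"
```

```text
t 19.32 pos [ 0.552  -0.1252  0.1124] phi 10.25 w 0.0003 F [ 0.633   0.0413 -0.3162]
shift mm [-1.8972 -4.1352 32.3595] spin -0.048522721322685314
```

{"name": "servo_tool", "arguments": {"moves": "-0.002 -0.004 0.01 0 0;-0.002 -0.004 0.02 0 0;-0.002 -0.004 0.03 0 0;-0.002 -0.004 0.035 0 0;-0.002 -0.004 0.0375 0 0;-0.002 -0.004 0.04 0 0;-0.002 -0.004 0.0415 0 0;-0.002 -0.004 0.043 0 0;-0.002 -0.004 0.043 0 0;-0.002 -0.004 0.043 0 0"}}

```text
time: 20.15
position: [0.5482, -0.1212, 0.0711]
tool_rot: [0.996, 0.09, 0.0, 0.0]
ft_force: [-6.0, 1.0, 23.5]
grip_width: 0.0007
grip_force: 11.7
```

23 N at z = 0.071 suggests the key has bottomed, which would put its top at about 0.077. I'll lift in steps to confirm the spring force.

{"name": "servo_tool", "arguments": {"moves": "0 0 -0.0015 0 0;0 0 -0.0025 0 0;0 0 -0.0025 0 0;0 0 -0.0025 0 0"}}

```text
time: 20.48
position: [0.5481, -0.1212, 0.0714]
tool_rot: [0.996, 0.09, 0.0, 0.0]
ft_force: [-2.5, 0.2, 8.3]
grip_width: 0.0002
grip_force: 4.1
```

{"name": "servo_tool", "arguments": {"moves": "0 0 -0.002 0 0;0 0 -0.002 0 0;0 0 -0.002 0 0"}}

```text
time: 20.73
position: [0.5481, -0.1212, 0.0729]
tool_rot: [0.996, 0.09, -0.0, 0.0]
ft_force: [-2.1, -0.5, 4.8]
grip_width: 0.0006
grip_force: 2.4
```

There was a hard stop at 0.071, then a soft spring: the key went fully down. Retreat and check.

{"name": "servo_tool", "arguments": {"moves": "0 0 -0.002 0 0;0 0 -0.005 0 0;0 0 -0.015 0 0;0 0 -0.04 0 0;0 0 -0.07 0 0;0 0 -0.1 0 0;0 0 -0.13 0 0;0 0 -0.13 0 0;0 0 -0.13 0 0;0 0 -0.13 0 0"}}

```text
time: 21.57
position: [0.5477, -0.1206, 0.202]
tool_rot: [0.996, 0.09, -0.0, -0.0]
ft_force: [-0.7, -0.3, -0.9]
grip_width: 0.0005
grip_force: 0.0
```

```bash
python3 -c "
from h import *
to((.5,-.2,.2));S=cams.camera('side');S0=cv2.imread('pics/side0.png')
for n,lo,hi,b in[('key',(45,120,40),(85,255,255),(295,190,335,220)),('mark',(5,120,80),(20,255,255),(365,200,390,225)),('bottlecap',(95,100,60),(115,255,255),(260,340,295,395)),('jar',(0,0,110),(180,50,255),(302,268,326,300)),('red',(0,150,80),(8,255,255),(300,330,345,395))]:
  print(n,blob(S0,lo,hi,b)[:2],blob(S,lo,hi,b)[:2])
print('pot',blob(S,(0,0,110),(180,50,255),(315,125,348,160))[:2])
d=cv2.absdiff(cv2.imread('pics/s4.png')[2::4,2::4],S[100:250,270:420]).max(2);print('pot diff',(d[25:75,45:75]>40).sum())"
```

```text
t 21.57 pos [ 0.5477 -0.1206  0.202 ] phi 10.28 w 0.0005 F [-0.7459 -0.3102 -0.8725]
shift mm [-61.1363  69.6536   2.0328] spin None
key (array([313.3786, 202.0097]), array([ 12,   7,  14,  11, 103], dtype=int32)) (array([313.3077, 202.1538]), array([ 12,   7,  14,  11, 104], dtype=int32))
mark (array([376.3659, 209.122 ]), array([ 6,  7, 11,  5, 41], dtype=int32)) (array([376.3902, 209.122 ]), array([ 6,  7, 11,  5, 41], dtype=int32))
bottlecap (array([275.0795, 357.8409]), array([11, 12,  9, 12, 88], dtype=int32)) (array([275.0562, 357.8989]), array([11, 12,  9, 12, 89], dtype=int32))
jar (array([312.9615, 283.8538]), array([  0,   0,  24,  32, 520], dtype=int32)) (array([313.4058, 283.3794]), array([  0,   0,  24,  32, 759], dtype=int32))
red (array([323.0304, 362.5028]), array([ 11,  10,  24,  47, 889], dtype=int32)) (array([322.8867, 362.22  ]), array([ 11,  10,  24,  47, 909], dtype=int32))
pot (array([333.6578, 143.529 ]), array([  0,   0,  33,  35, 862], dtype=int32))
pot diff 191
```

```bash
python3 -c "
from h import *
A=cv2.imread('pics/s4.png')[2::4,2::4];S=cams.camera('side')[100:250,270:420]
for b in[(30,75,48,72),(30,50,48,72),(55,75,48,72)]:
  t=A[b[0]:b[1],b[2]:b[3]];r=cv2.matchTemplate(S,t,cv2.TM_CCOEFF_NORMED);_,v,_,p=cv2.minMaxLoc(r);print(v,p,(b[2],b[0]))"
```

```text
0.9202740788459778 (48, 30) (48, 30)
0.8777025938034058 (48, 30) (48, 30)
0.9942662119865417 (48, 55) (48, 55)
```

The pot hasn't moved, the key is back up, and the marker, bottle and jar are unmoved.

```bash
python3 -c "
from rig import job
print(job.hand_in())"
```

```text
the job is handed in; nothing more can be done
None
```

Job handed in at about 22 s with no verdict returned: the pot stands upright inside the blue rim, the slider line is within about 0.5 mm of the orange marker, the start key was pressed to its stop and came back up, and the marker, jar and bottle did not move.

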